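# Hold a watch glass down in the bench press

### The arm

A 6-joint arm with a two-finger parallel gripper is mounted at the origin on the work surface. World frame = base frame: x ahead of the robot, y to its left, z up, the work surface at z = 0. Lengths are in m, angles in rad, forces in N, time in s.
With the tool pointing down it reaches from about 0.35 to 0.775 m from the base axis. Payload 5.5 kg.
Tool frame: the origin (TCP) lies on the centre line of the jaws, within the pads' length; the fingertips stand 22 mm ahead of it and the grasp point (between the pads) lies 3 mm ahead of it; z points along the fingers, y is the direction in which the jaws open and shut (so a half turn about z gives the same grasp; the last joint's range is limited). The gripper opens to 85 mm and grips with 20 to 120 N. Pads are 22 mm wide; open, the fingers measure 114 mm over their backs; the gripper's body (76 mm by 85 mm) begins 54 mm behind the grasp point. The pads swing forward as they close: fully open they stand 13 mm farther back than shut.
Start: joints at [-1.395, 0.313, 0.046, 1.304, 0, 1.431], TCP at [0.179, -0.547, 0.219] pointing down, gripper open.
Joint ranges: [-2.76, 2.76], [-0.86, 1.69], [-1.03, 1.26], [-2.2, 2.34], [-1.47, 1.5], [-3.14, 3.14]. Speed limits (rad/s): [2.57, 2.57, 3.14, 3.14, 3.14, 3.14].

### API

Orientations are given as [roll, pitch, yaw] about the fixed x, y, z axes, in that order (R = Rz(yaw) Ry(pitch) Rx(roll)).
In Python, from cell import get_obs, snapshot, finish_job, trace gives the robot as it stands. The module is installed in compiled form; this text tells all that it offers.
- The arm moves only by the shell command python3 -m jog 'ROWS' [OPENING] [FORCE]. ROWS is JSON, a list of rows, each a list of 2 entries, a list of its own where there are three numbers: the shift along the tool's x, y, z in mm, then the turn, a rotation vector about the tool's x, y, z in degrees. In form: [[[x, y, z], [wx, wy, wz]], ...]. A call has 1 to 12 rows; each row shifts and turns the commanded pose from where the row before left it, along the tool's axes as they then stand; what a row does not reach is not made up. A row lasts 1/8 s, in which the tool goes at most 62.5 mm and 10.7 degrees, less where a joint would pass 70% of its speed; a pose out of reach is approached as far as the arm can. A call with a gripper value outside its range is refused whole. OPENING is the closure, from 0 (fully open) to 1 (shut), set as the call begins (- or left out, the last holds). The fingers move at their own pace and stop on an object; FORCE is the grip in N (left out, the last holds). Time passes only in rows, so rows that do not move let the fingers close. It gives the time, the measured TCP pose, the force and the opening at its end, in the units of the state.
- get_obs(): the state, without advancing time (a new reading comes with each control period).
- snapshot(name): name is "side" or "top"; returns a dict with "img" (420x560x3 uint8, red, green, blue), "range_z" (420x560 float32, m along the optical axis (not along the pixel's ray), 0 where there is no reading), "K" (3x3 intrinsics, pixels), "R" (3x3) and "t" (3): a world point X has camera coordinates R X + t. Camera axes: x right, y down, z forward; pixel columns grow to the right and rows downward; lengths in m; the calibration is good to about 2 mm. A picture is of the moment at which its call begins.
- finish_job(): hands the job in, once; it reports no verdict.
Trained networks look in a picture, given as the dict that the camera call returned (one of the last four; its "shot" number tells which), for a name from the list of things; names that differ only in an ending like _2 or _b are one class to them, and where a whole thing is asked for, a point or a joint stands for the part that bears it (a point fixed in the world has none). Each returns a list of dicts, best first, with "score" (0 to 1); they miss things now and then, are a little off and sometimes report something else, mostly with a low value. They report only what shows in the picture. A call takes as long as a camera call.
- trace(target, picture): "region" (420x560 bool, what is visible of it) and "rect" ([centre column, centre row, width, height] in pixels, round what is visible of it).
The state is a dict: "time": time; "joint_positions": joint angles; "qvel": joint speeds; "effort": joint torques, N m; "ee_pos": TCP position; "tcp_rot": TCP orientation; "contact_force": force on the tool from outside, world axes, zero at the start; "moment": the same for the moment, N m; "finger_gap": finger opening in m.
Only numpy, scipy, OpenCV 4.12 (cv2) and the standard library are available. Lean on these libraries where they do the work, as an engineer would, in place of code of your own. Each camera call takes 0.05 s, during which the arm holds its last target. There are 200 camera calls.

### The job

A new glass has just been glued into the steel watch in the bench press. Free the ram by pushing the lock knob down against its spring and turning it a quarter turn clockwise, so that the prop swings out from under the ram and the knob springs back up in its other notch; then bring the press lever down until the spring-loaded pad bears on the glass and its plunger is pushed about halfway up into its sleeve, never all the way. Finish while still holding the lever there, ready for the curing lamp, and leave everything else on the counter alone.

Things in the scene. Friction and masses are not known exactly. Their poses are not given: they have to be found in the camera images.
- press: Grey cast bench press, fixed. Origin: on the counter, below the vertical ram. Offsets here are mm in its axes: z up; lever's free end to -x (robot's right), column at +x (x 82 to 128, 50 wide), lock at +y (robot's side). Base 22 thick, x -75 to 135, y -68 to 68, ear to y 155 under the lock. Head guiding the ram: 48 wide, x -24 to 128, z 135 to 175. Lever's raised end: z 290.
- lock_grip (a point): Grip point of the lock knob: on its vertical axis, x 0, y 115, z 148 of the press (knob up). Black upright wing 16 mm thick, 50 long, 33 high (z 127 to 160) on a flange 52 across (top z 127); straddle it from above across its thickness. The wing lies along this point's own y axis (at the start about the press's y); the prop lies along this point's -y, below the flange.
- lock (a joint): Turn of the lock knob (rad), growing clockwise seen from above: about 0 in the starting notch (prop under the ram), 1.57 in the other notch (prop clear, pointing to the press's -x; end stop). A bayonet pin blocks turning unless the knob is pushed 8 mm or more; then it turns nearly freely. Within 0.1 rad of either end it springs up when let up.
- lock_push (a joint): How far the lock knob is pushed down (m): 0 up in a notch, 0.010 fully down against its stop. Spring: 7 N at first, 11 N fully down.
- prop_tip (a point): Top of the free end of the prop, a flat steel bar 14 mm wide that turns with the knob, 98 mm from the knob's axis. While it is under the ram's collar the ram meets it after 3 mm and the pad cannot reach the glass.
- lever_grip (a point): Middle of the lever's black rubber sleeve (26 mm diameter, 110 long), on its axis, 225 mm from the lever's hinge. Lever up: x -133, y 0, z 271 of the press; at the wanted pressure x -139, z 191, so it comes almost straight down by 80 mm. It can be gripped across from above or pushed down.
- lever_hinge (a point): Hinge axis of the lever (horizontal, along the press's y), at x 85, y 0, z 215 of the press.
- lever (a joint): Lever angle (rad): 0 fully up (free end 0.25 rad above level), grows as the end is pushed down, at most 0.46; a spring returns it. The ram comes down 86.3 mm per rad: the pad meets the glass at 0.278, is half in at 0.359, fully in at 0.440. Push at the sleeve's middle: about 2 N to start, 5 N as the pad meets the glass, 10 N at half, 14 N fully in.
- ram: The steel ram with its collar (48 mm across, lower face at z 125 mm with the lever up), sleeve and sprung pad. Its origin coincides with the press's origin while the lever is up and goes down with the ram.
- pad_face (a point): Centre of the lower face of the sprung pressure pad under the ram, a white nylon disc 30 mm across and 8 mm thick on a steel plunger 14 mm thick that slides up into the ram's sleeve; a black groove round the plunger is level with the sleeve's lower rim when it is half in. The face is 76 mm above the counter with the lever up.
- sleeve_rim (a point): Centre of the lower rim of the ram's sleeve (25 mm across), straight above the pad face: 24 mm above it with the pad out, 17 mm with the plunger half in, 10 mm with it fully in.
- watch: Steel watch head with white dial, no strap, 40 mm across, 12 mm high to its glass, lying loose, glass up, in the white nylon nest below the ram (nest 64 mm across, recess 43 mm across and 4 deep, floor at z 40 mm, so the glass is at z 52). Origin: centre of its underside.
- nest (a point): Centre of the nest's floor, 40 mm above the counter.
- watch_b: Brass watch head with a black dial, same size, lying on the counter. Leave alone.
- spare_die: White nylon spare die, 56 mm across, 24 mm high. Leave alone.
- screwdriver: Small screwdriver with a wooden handle, 150 mm long. Leave alone.
- tweezers: Steel tweezers, 135 mm long. Leave alone.
- loupe: Black folding loupe, 32 mm across, 70 mm long, 22 mm high. Leave alone.
- glue_bottle: White glue bottle, 28 mm across, 75 mm high. Leave alone.
- ring_box: Open blue ring box, 55 mm square, 70 mm high. Leave alone.
- ring_tray: Wooden ring tray with felt cells and tagged rings, 210 by 270 mm, 24 mm high. Leave alone.
- pad (a joint): How far the pad's plunger is pushed up into the sleeve (m): 0 out, 0.007 half, 0.014 fully in. Spring: 5 N at first, 13 N at half, 22 N fully in.

How it is judged:
On the way, in this order (a step that is already met when the one before it is completed fails the run):
1. the lock knob has been pushed, turned clockwise and has sprung up in its other notch, the prop clear of the ram (value of joint lock above 1.35 rad and value of joint lock_push below 0.002 m), for 0.2 s.
2. the lever is brought down and the pad bears on the glass, its plunger about half in (value of joint pad between 0.004 and 0.01 m and contact force between ram and watch above 5 N), for 0.3 s.
At the end, for the whole second after the job is handed in: Through the last second: lock knob up (under 2 mm) in its other notch (over 1.35 rad); robot holding the lever still; pad on the glass with over 5 N, plunger 4 to 10 mm in (of 14); watch flat in its nest (within 4 mm) (all of step 1 and all of step 2 and contact force between any of the fingers, the arm and press above 2 N and velocity of joint lever between -0.05 and 0.05 rad/s and horizontal distance between watch and nest below 0.004 m and angle between watch's own z axis and vertical below 0.08 rad); the arm keeps its last pose, push and grip.
It fails at once if the lock knob is forced round without being pushed down (value of joint lock between 0.35 and 1.2 rad and value of joint lock_push below 0.004 m).
It fails at once if the pad's plunger is pushed all the way in (over 12.5 mm of 14), which would crack the glass (value of joint pad above 0.0125 m).
It fails at once if one of the other things on the counter is moved more than 15 mm (distance of any of watch_b, spare_die, screwdriver, tweezers, loupe, glue_bottle, ring_box, ring_tray from where it was at the start of the episode above 0.015 m).
It also fails if it takes over 51 s, if anything falls off the work surface, if the arm or the gripper's body presses on something with over 40 N, if the wrist force passes 120 N, or if a joint passes its speed limit or range.

## Working session

There is one attempt and no reset: what is moved stays moved. The work goes in short steps, Python scripts to look and compute and a shell command to move; the robot and the scene stay as the last step left them, time stands still between calls to the robot, and variables do not carry over. Pictures are saved under pics/ and viewed, about 8 in all and at most 12, crops included, and the job is handed in when it is done.

```bash
mkdir -p pics; python3 - <<'E'
from cell import *
import cv2,numpy as np
o=get_obs();print({k:np.round(v,3).tolist() for k,v in o.items()})
for n in("top","side"):
    s=snapshot(n);cv2.imwrite(f"pics/{n}0.png",s["img"][:,:,::-1])
    print(n,s["K"].tolist(),s["R"].round(3).tolist(),s["t"].round(3).tolist())
    Z=s["range_z"]
    for t in("lock_grip","lever_grip","press","ram","watch","prop_tip","lever"):
        for d in trace(t,s)[:2]:
            m=d["region"]&(Z>0);v,u=np.nonzero(m)
            if len(u)==0: print(t,"empty");continue
            c=np.linalg.inv(s["K"])@np.vstack([u,v,np.ones(len(u))])*Z[m]
            X=(s["R"].T@(c-s["t"][:,None])).T
            print(t,round(d["score"],2),np.round(d["rect"]),"med",np.median(X,0).round(3),"p2",np.percentile(X,2,axis=0).round(3),"p98",np.percentile(X,98,axis=0).round(3))
E
```

```text
{'time': 0.0, 'joint_positions': [-1.395, 0.314, 0.045, 1.304, 0.0, 1.431], 'qvel': [-0.001, -0.001, 0.001, -0.001, -0.001, -0.0], 'effort': [-0.001, -48.062, 29.854, 0.019, -0.0, 0.0], 'ee_pos': [0.178, -0.546, 0.218], 'tcp_rot': [-3.14, -0.0, 0.316], 'contact_force': [0.621, 0.563, -0.22], 'moment': [0.016, 0.015, 0.0], 'finger_gap': 0.085}
top [[408.11062593998, 0.0, 281.5357325198882], [0.0, 408.11062593998, 208.0892379884536], [0.0, 0.0, 1.0]] [[0.001, -1.0, 0.019], [-0.989, -0.004, -0.148], [0.148, -0.019, -0.989]] [-0.013, 0.573, 1.322]
lock_grip 0.54 [266. 232.  23.  40.] med [0.463 0.036 0.127] p2 [0.43  0.014 0.095] p98 [0.536 0.066 0.163]
lock_grip 0.18 [288. 218. 108.  80.] med [0.541 0.032 0.067] p2 [ 0.424 -0.151  0.006] p98 [0.632 0.136 0.289]
lever_grip 0.83 [295. 206.  95.  31.] med [ 0.536 -0.088  0.27 ] p2 [ 0.504 -0.19  -0.   ] p98 [0.587 0.08  0.295]
lever_grip 0.23 [299. 182.  15.  17.] med [ 0.661 -0.068  0.021] p2 [ 0.638 -0.096  0.002] p98 [ 0.689 -0.044  0.03 ]
press 0.75 [285. 221. 114.  77.] med [0.541 0.031 0.107] p2 [ 0.424 -0.149  0.017] p98 [0.631 0.13
[... 1472 characters left out ...]
139] p2 [0.432 0.013 0.119] p98 [0.532 0.055 0.162]
press 0.56 [293. 221. 112. 108.] med [0.573 0.018 0.084] p2 [ 0.446 -0.153  0.009] p98 [0.646 0.12  0.288]
ram 0.52 [301. 213.   9.  46.] med [0.569 0.003 0.185] p2 [ 0.555 -0.013  0.079] p98 [0.581 0.015 0.253]
watch 0.57 [276. 277.  20.  15.] med [ 0.565 -0.115  0.01 ] p2 [ 0.542 -0.135 -0.001] p98 [ 0.584 -0.09   0.014]
watch 0.48 [303. 237.  12.   7.] med [0.568 0.    0.05 ] p2 [ 0.546 -0.012  0.04 ] p98 [0.583 0.018 0.056]
prop_tip 0.66 [281. 202.  31.  40.] med [0.459 0.036 0.135] p2 [ 0.369  0.013 -0.   ] p98 [0.532 0.15  0.162]
lever 0.55 [353. 247.  36.  23.] med [0.695 0.065 0.006] p2 [ 0.67   0.02  -0.002] p98 [0.729 0.124 0.013]
```

```bash
cat > h.py <<'E'
from cell import *
import cv2,numpy as np
def cloud(s):
    Z=s["range_z"];v,u=np.nonzero(Z>0)
    c=np.linalg.inv(s["K"])@np.vstack([u,v,np.ones(len(u))])*Z[v,u]
    return (s["R"].T@(c-s["t"][:,None])).T,u,v
E
python3 - <<'E'
from h import *
im=[]
for n in("top","side"):
    s=snapshot(n);X,u,v=cloud(s)
    im.append(cv2.resize(s["img"][120:330,180:420],None,fx=1.65,fy=2.4 if 0 else 1.65,interpolation=2))
    d=np.hypot(X[:,0]-.462,X[:,1]-.035)
    for nm,m in(("wing",(d<.045)&(X[:,2]>.152)&(X[:,2]<.17)),("flange",(d<.045)&(X[:,2]>.122)&(X[:,2]<.133)),
      ("lever",(X[:,2]>.22)&(X[:,2]<.31)&(X[:,0]>.45)&(X[:,0]<.65)&(X[:,1]>-.2)&(X[:,1]<.12))):
        P=X[m];r=cv2.minAreaRect(P[:,:2].astype(np.float32)*1000);w,V=np.linalg.eigh(np.cov(P[:,:2].T));a=V[:,1]
        print(n,nm,m.sum(),"mean",P.mean(0).round(4),"rect",np.round(r[0],1),np.round(r[1],1),"ang",np.degrees(np.arctan2(a[1],a[0])).round(1))
cv2.imwrite("pics/a.png",np.hstack(im)[:,:,::-1])
E
```

```text
top wing 86 mean [0.4538 0.0433 0.1605] rect [454.   43.2] [15.3 48.5] ang 162.8
top flange 144 mean [0.4584 0.0414 0.1272] rect [466.3  43.3] [74.7 46.5] ang 169.8
top lever 906 mean [ 0.5503 -0.0321  0.2579] rect [560. -29.] [298.4  57.8] ang 72.6
side wing 102 mean [0.4565 0.0411 0.1588] rect [455.2  42.6] [15.8 50.1] ang 162.1
side flange 107 mean [0.4553 0.034  0.1272] rect [457.9  40.2] [50.6 44. ] ang -150.9
side lever 1310 mean [ 0.5542 -0.0367  0.2565] rect [548.8 -25.4] [299.4  56.7] ang 73.7
```

View pics/a.png

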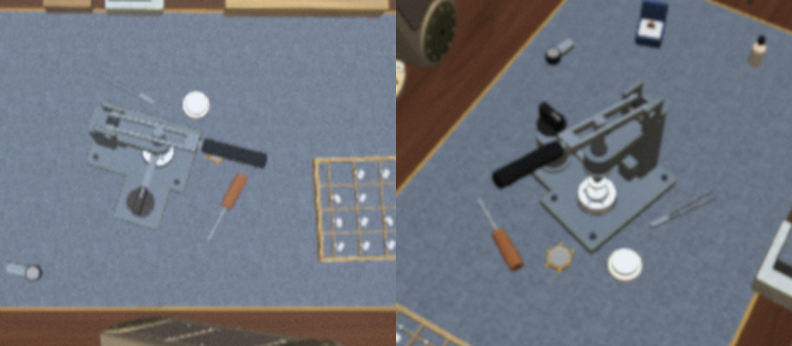

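```bash
cat >> h.py <<'E'
from scipy.spatial.transform import Rotation as Ro
def plan(tgt,yaw,n):
    o=get_obs();p=np.array(o["ee_pos"]);R=Ro.from_euler("xyz",o["tcp_rot"])
    G=Ro.from_euler("xyz",[np.pi,0,np.radians(yaw)])
    w=(R.inv()*G).as_rotvec(degrees=True);step=np.round(w/n,1);P=p.copy()
    print("total local shift",(R.inv().apply(tgt-p)*1000).round(1),"rot",w.round(1))
    for i in range(n):
        d=p+(np.array(tgt)-p)*(i+1)/n-P;l=np.round(R.inv().apply(d)*1000,0)
        print([l.astype(int).tolist(),step.tolist()],end=",\n" if i<n-1 else "\n")
        P=P+R.apply(l)/1000;R=R*Ro.from_rotvec(step,degrees=True)
    print("end",P.round(4),R.as_euler("xyz",degrees=True).round(1))
E
python3 -c "
from h import *
plan([.4546,.043,.22],162.6,16)"
```

```text
total local shift [ 445.5 -474.7   -0.8] rot [   0.     0.  -144.5]
[[28, -30, 0], [0.0, 0.0, -9.0]],
[[32, -25, 0], [0.0, 0.0, -9.0]],
[[36, -19, 0], [0.0, 0.0, -9.0]],
[[38, -14, 0], [0.0, 0.0, -9.0]],
[[40, -8, 0], [0.0, 0.0, -9.0]],
[[40, -1, 0], [0.0, 0.0, -9.0]],
[[41, 5, 0], [0.0, 0.0, -9.0]],
[[39, 11, 0], [0.0, 0.0, -9.0]],
[[37, 18, 0], [0.0, 0.0, -9.0]],
[[33, 22, -1], [0.0, 0.0, -9.0]],
[[30, 28, 0], [0.0, 0.0, -9.0]],
[[25, 33, 0], [0.0, 0.0, -9.0]],
[[20, 35, 0], [0.0, 0.0, -9.0]],
[[13, 38, 0], [0.0, 0.0, -9.0]],
[[8, 40, 0], [0.0, 0.0, -9.0]],
[[1, 41, 0], [0.0, 0.0, -9.0]]
end [0.4547 0.0429 0.2202] [-180.     0.   162.1]
```

```bash
python3 -m jog '[[[28,-30,0],[0,0,-9]],[[32,-25,0],[0,0,-9]],[[36,-19,0],[0,0,-9]],[[38,-14,0],[0,0,-9]],[[40,-8,0],[0,0,-9]],[[40,-1,0],[0,0,-9]],[[41,5,0],[0,0,-9]],[[39,11,0],[0,0,-9]],[[37,18,0],[0,0,-9]],[[33,22,-1],[0,0,-9]],[[30,28,0],[0,0,-9]],[[25,33,0],[0,0,-9]]]' 0 && python3 -m jog '[[[20,35,0],[0,0,-9]],[[13,38,0],[0,0,-9]],[[8,40,0],[0,0,-9]],[[1,41,0],[0,0,-9]],[[0,0,0],[0,0,0]],[[0,0,0],[0,0,0]]]'
python3 - <<'E'
from h import *
plan([.4546,.043,.153],162.7,3)
E
```

```text
time: 2.4
ee_pos: [0.3865, -0.1029, 0.2205]
tcp_rot: [3.141, 0.001, 2.206]
contact_force: [0.9, -1.4, 0.4]
finger_gap: 0.0856
time: 3.15
ee_pos: [0.4544, 0.0428, 0.2201]
tcp_rot: [-3.141, -0.0, 2.829]
contact_force: [-0.7, 0.1, -0.5]
finger_gap: 0.0853
total local shift [-0.1  0.3 67.1] rot [-0.  -0.  -0.6]
[[0, 0, 22], [-0.0, -0.0, -0.2]],
[[0, 0, 23], [-0.0, -0.0, -0.2]],
[[0, 0, 22], [-0.0, -0.0, -0.2]]
end [0.4544 0.0428 0.1531] [-180.    -0.   162.7]
```

Descend around the wing, close.

```bash
python3 -m jog '[[[0,0,22],[0,0,0]],[[0,0,23],[0,0,0]],[[0,0,20],[0,0,-0.5]],[[0,0,0],[0,0,0]]]' && python3 -m jog '[[[0,0,0],[0,0,0]],[[0,0,0],[0,0,0]],[[0,0,0],[0,0,0]],[[0,0,0],[0,0,0]],[[0,0,0],[0,0,0]],[[0,0,0],[0,0,0]],[[0,0,0],[0,0,0]],[[0,0,0],[0,0,0]]]' 1 50
python3 - <<'E'
from h import *
s=snapshot("side");cv2.imwrite("pics/b.png",cv2.resize(s["img"][120:280,200:400],None,fx=3,fy=3,interpolation=2)[:,:,::-1])
E
```

```text
time: 3.65
ee_pos: [0.4531, 0.0419, 0.1541]
tcp_rot: [-3.141, -0.003, 2.835]
contact_force: [0.0, 1.0, 0.1]
finger_gap: 0.0852
time: 4.65
ee_pos: [0.4547, 0.0429, 0.1551]
tcp_rot: [-3.141, -0.0, 2.838]
contact_force: [0.1, -0.5, 0.3]
finger_gap: -0.0001
```

View pics/b.png

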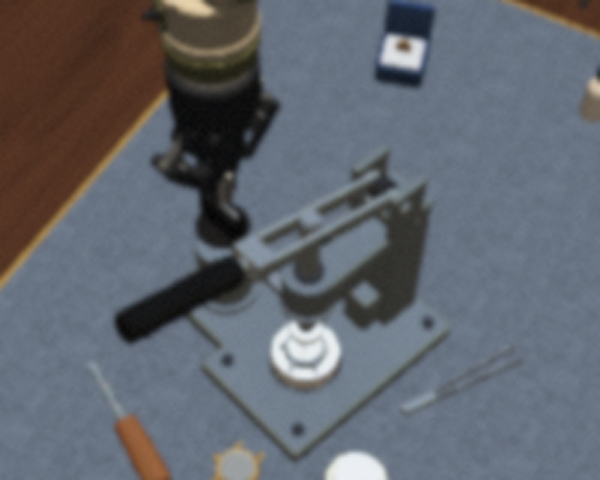

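```bash
python3 - <<'E'
from h import *
im=[]
for n in("top","side"):
    s=snapshot(n);X,u,v=cloud(s)
    c=s["K"]@(s["R"]@np.array([.4546,.043,.145])+s["t"]);c=(c[:2]/c[2]).astype(int);print(n,c)
    im.append(cv2.resize(s["img"][c[1]-40:c[1]+40,c[0]-40:c[0]+40],(400,400),interpolation=2))
    d=np.hypot(X[:,0]-.4546,X[:,1]-.043)
    for a,b in((.12,.131),(.131,.145),(.145,.155),(.155,.17),(.17,.2)):
        P=X[(d<.07)&(X[:,2]>a)&(X[:,2]<b)]
        if len(P)>3: print(n,a,len(P),P.mean(0).round(3),np.percentile(P,5,axis=0).round(3),np.percentile(P,95,axis=0).round(3))
cv2.imwrite("pics/c.png",np.hstack(im)[:,:,::-1])
E
```

```text
top [264 241]
side [273 190]
side 0.12 105 [0.455 0.034 0.127] [0.434 0.019 0.124] [0.478 0.065 0.129]
side 0.131 45 [0.461 0.036 0.138] [0.435 0.03  0.132] [0.479 0.043 0.143]
side 0.145 28 [0.459 0.036 0.15 ] [0.436 0.031 0.146] [0.479 0.042 0.154]
side 0.155 61 [0.463 0.037 0.16 ] [0.435 0.029 0.156] [0.479 0.045 0.163]
side 0.17 62 [0.461 0.037 0.187] [0.451 0.029 0.174] [0.466 0.052 0.199]
```

View pics/c.png

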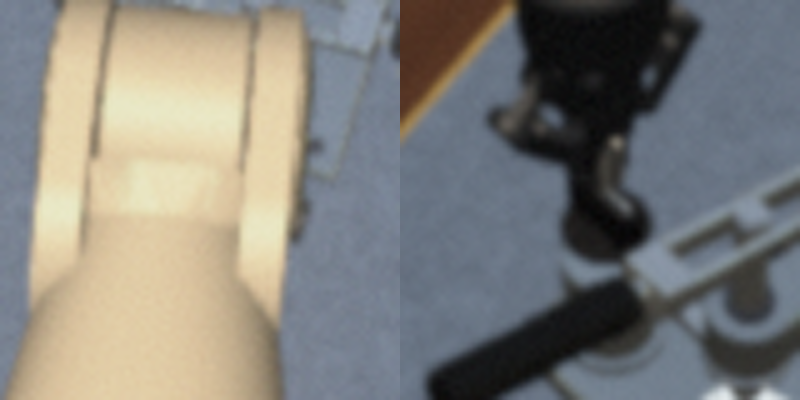

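```bash
python3 -m jog '[[[0,0,3],[0,0,0]],[[0,0,0],[0,0,0]],[[0,0,0],[0,0,0]]]'; python3 -c "
from h import *
o=get_obs();print(o['finger_gap'],o['contact_force'],o['moment'],o['joint_positions'])"; python3 -m jog '[[[0,0,-3],[0,0,0]],[[0,0,0],[0,0,0]],[[0,0,0],[0,0,0]]]' 0.5;python3 -m jog '[[[0,0,0],[0,0,0]],[[0,0,0],[0,0,0]],[[0,0,0],[0,0,0]]]' 1
```

```text
time: 5.18
ee_pos: [0.4547, 0.0429, 0.1521]
tcp_rot: [-3.141, -0.0, 2.838]
contact_force: [-0.5, 0.6, -0.3]
finger_gap: 0.0001
5.633056758172821e-05 [-0.46860418  0.55474088 -0.28472432] [-0.07193776 -0.0059261  -0.02984728] [-8.20200191e-02  1.19877803e-01 -3.68625936e-01  1.08246326e+00
 -9.13628582e-05  2.21843568e-01]
time: 5.55
ee_pos: [0.4548, 0.0429, 0.1553]
tcp_rot: [-3.142, 0.0, 2.838]
contact_force: [-0.8, 0.0, -1.1]
finger_gap: 0.0428
time: 5.92
ee_pos: [0.4547, 0.0429, 0.1552]
tcp_rot: [-3.142, 0.0, 2.838]
contact_force: [0.2, -0.9, 0.2]
finger_gap: -0.0002
```

```bash
python3 -m jog '[[[0,0,-30],[0,0,0]],[[0,0,-30],[0,0,0]],[[0,0,0],[0,0,0]],[[0,0,0],[0,0,0]]]'
python3 - <<'E'
from h import *
s=snapshot("side");X,u,v=cloud(s)
d=np.hypot(X[:,0]-.4546,X[:,1]-.043)
P=X[(d<.04)&(X[:,2]<.28)&(X[:,2]>.115)]
for z in np.arange(.115,.28,.006):
    Q=P[(P[:,2]>=z)&(P[:,2]<z+.006)]
    if len(Q): print(round(z,3),len(Q),Q.mean(0).round(3),Q.min(0).round(3)[:2],Q.max(0).round(3)[:2])
c=s["K"]@(s["R"]@np.array([.4546,.043,.17])+s["t"]);c=(c[:2]/c[2]).astype(int)
I=s["img"].copy()
for p in([.4546,.043,.153],[.4546,.043,.193]):
    q=s["K"]@(s["R"]@np.array(p)+s["t"]);I[tuple((q[:2]/q[2]).round().astype(int)[::-1])]=[255,0,0]
cv2.imwrite("pics/d.png",cv2.resize(I[c[1]-40:c[1]+40,c[0]-40:c[0]+40],(560,560),interpolation=0)[:,:,::-1])
E
```

```text
time: 6.42
ee_pos: [0.4545, 0.0429, 0.2147]
tcp_rot: [-3.141, -0.0, 2.838]
contact_force: [0.3, -0.6, -0.4]
finger_gap: 0.0001
0.115 2 [0.46  0.026 0.12 ] [0.447 0.021] [0.473 0.031]
0.121 58 [0.455 0.033 0.126] [0.429 0.019] [0.481 0.069]
0.127 53 [0.457 0.036 0.129] [0.435 0.017] [0.478 0.067]
0.133 18 [0.46  0.036 0.136] [0.434 0.03 ] [0.48  0.041]
0.139 20 [0.461 0.036 0.142] [0.434 0.029] [0.48  0.043]
0.145 20 [0.458 0.036 0.148] [0.429 0.029] [0.481 0.045]
0.151 21 [0.464 0.036 0.154] [0.435 0.028] [0.48  0.042]
0.157 79 [0.454 0.042 0.16 ] [0.431 0.029] [0.479 0.055]
0.163 5 [0.46  0.041 0.163] [0.435 0.032] [0.474 0.053]
0.223 2 [0.457 0.036 0.227] [0.455 0.035] [0.459 0.036]
0.229 5 [0.463 0.038 0.232] [0.459 0.035] [0.466 0.043]
0.235 18 [0.459 0.037 0.238] [0.446 0.029] [0.465 0.052]
0.241 17 [0.461 0.038 0.245] [0.448 0.027] [0.466 0.053]
0.247 16 [0.459 0.036 0.25 ] [0.447 0.028] [0.466 0.051]
0.253 15 [0.46  0.036 0.257] [0.451 0.029] [0.466 0.051]
0.259 12 [0.463 0.038 0.262] [0.456 0.029] [0.466 0.046]
0.265 11 [0.463 0.04  0.269] [0.456 0.028] [0.467 0.062]
0.271 26 [0.464 0.039 0.274] [0.455 0.01 ] [0.475 0.069]
0.277 21 [0.462 0.039 0.279] [0.443 0.009] [0.476 0.073]
```

View pics/d.png

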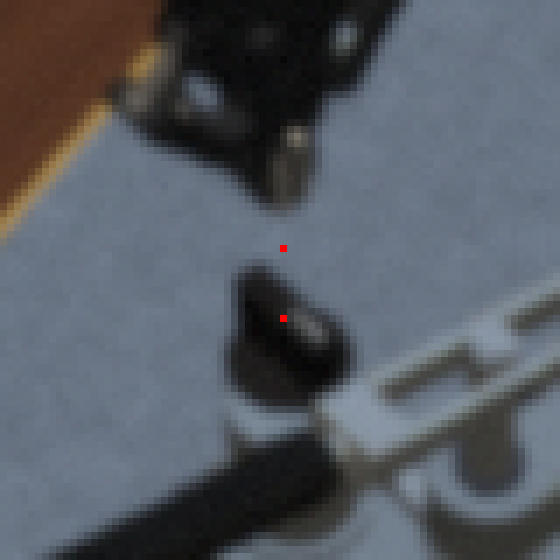

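The picture shows the shut fingertips at (285,205), i.e. at z≈0.228, with the wing top still well below. The reported TCP height reads about 35 mm low relative to the cameras, which agree with the press's known heights. XY agrees. I'll use tip z ≈ ee z + 0.0135.

```bash
python3 -m jog '[[[0,0,0],[0,0,0]],[[0,0,0],[0,0,0]],[[0,0,0],[0,0,0]],[[0,0,0],[0,0,0]],[[0,0,30],[0,0,0]],[[0,0,35],[0,0,0]],[[0,0,20],[0,0,0]],[[0,0,8],[0,0,0]],[[0,0,0],[0,0,0]]]' 0 && python3 -m jog '[[[0,0,0],[0,0,0]],[[0,0,0],[0,0,0]],[[0,0,0],[0,0,0]],[[0,0,0],[0,0,0]],[[0,0,0],[0,0,0]],[[0,0,0],[0,0,0]],[[0,0,0],[0,0,0]]]' 1 50
```

```text
time: 7.6
ee_pos: [0.4547, 0.0429, 0.1222]
tcp_rot: [-3.141, -0.0, 2.838]
contact_force: [-0.4, -0.4, 0.5]
finger_gap: 0.0855
time: 8.48
ee_pos: [0.4551, 0.0431, 0.1226]
tcp_rot: [3.141, 0.001, 2.838]
contact_force: [-1.0, 1.6, 5.9]
finger_gap: 0.0148
```

```bash
python3 -m jog '[[[0,0,4],[0,0,0]],[[0,0,4],[0,0,0]],[[0,0,2],[0,0,0]],[[0,0,0],[0,0,0]],[[0,0,0],[0,0,0]]]'
```

```text
time: 9.1
ee_pos: [0.4552, 0.0431, 0.1132]
tcp_rot: [3.141, 0.001, 2.838]
contact_force: [-2.5, 2.5, 10.9]
finger_gap: 0.0152
```

```bash
python3 -m jog '[[[0,0,1.5],[0,0,0]],[[0,0,0],[0,0,0]],[[0,0,0],[0,0,0]]]'
```

```text
time: 9.48
ee_pos: [0.4554, 0.043, 0.1125]
tcp_rot: [3.141, 0.002, 2.838]
contact_force: [-3.3, 2.0, 17.0]
finger_gap: 0.0151
```

On the stop (force rising above the spring's 11 N). Turn clockwise (+z about tool).

```bash
python3 -m jog '[[[0,0,0],[0,0,5]],[[0,0,0],[0,0,9]],[[0,0,0],[0,0,9]],[[0,0,0],[0,0,9]],[[0,0,0],[0,0,0]],[[0,0,0],[0,0,0]]]'
```

```text
time: 10.22
ee_pos: [0.4553, 0.0431, 0.1125]
tcp_rot: [3.14, 0.001, 2.28]
contact_force: [-4.6, 2.4, 17.3]
finger_gap: 0.0148
```

```bash
python3 -m jog '[[[0,0,0],[0,0,9]],[[0,0,0],[0,0,9]],[[0,0,0],[0,0,9]],[[0,0,0],[0,0,9]],[[0,0,0],[0,0,9]],[[0,0,0],[0,0,8]],[[0,0,0],[0,0,4]],[[0,0,0],[0,0,0]],[[0,0,0],[0,0,0]]]'; python3 -c "
from h import *
print(get_obs()['moment'])"
```

```text
time: 11.35
ee_pos: [0.4554, 0.0431, 0.1125]
tcp_rot: [3.14, -0.001, 1.285]
contact_force: [-2.6, 2.6, 16.6]
finger_gap: 0.0151
[ 0.51310727  1.03348507 -0.03197292]
```

```bash
python3 -m jog '[[[0,0,-4],[0,0,0]],[[0,0,-4],[0,0,0]],[[0,0,-3.5],[0,0,0]],[[0,0,0],[0,0,0]],[[0,0,0],[0,0,0]]]' && python3 -m jog '[[[0,0,0],[0,0,0]],[[0,0,0],[0,0,0]],[[0,0,0],[0,0,0]],[[0,0,0],[0,0,0]],[[0,0,0],[0,0,0]],[[0,0,-40],[0,0,0]],[[0,0,-50],[0,0,0]],[[0,0,-50],[0,0,0]],[[0,0,-50],[0,0,0]],[[0,0,-40],[0,0,0]],[[0,0,0],[0,0,0]],[[0,0,0],[0,0,0]]]' 0
python3 - <<'E'
from h import *
s=snapshot("side");X,u,v=cloud(s)
d=np.hypot(X[:,0]-.4546,X[:,1]-.043)
P=X[(d<.04)&(X[:,2]>.152)&(X[:,2]<.172)];w,V=np.linalg.eigh(np.cov(P[:,:2].T));a=V[:,1]
print(P.mean(0),np.degrees(np.arctan2(a[1],a[0])))
P=X[(d<.03)&(X[:,2]>.115)&(X[:,2]<.135)];print("flange z",np.median(P[:,2]))
cv2.imwrite("pics/e.png",cv2.resize(s["img"][150:280,210:400],None,fx=4,fy=4,interpolation=2)[:,:,::-1])
E
```

```text
time: 11.98
ee_pos: [0.4551, 0.0431, 0.1226]
tcp_rot: [3.141, -0.001, 1.285]
contact_force: [-0.3, 2.1, 6.0]
finger_gap: 0.015
time: 13.48
ee_pos: [0.4546, 0.0429, 0.3515]
tcp_rot: [-3.141, 0.0, 1.284]
contact_force: [-0.5, -0.3, -0.3]
finger_gap: 0.0851
[0.45613589 0.04101291 0.15880595] 72.99147356971555
flange z 0.12688819602167245
```

View pics/e.png

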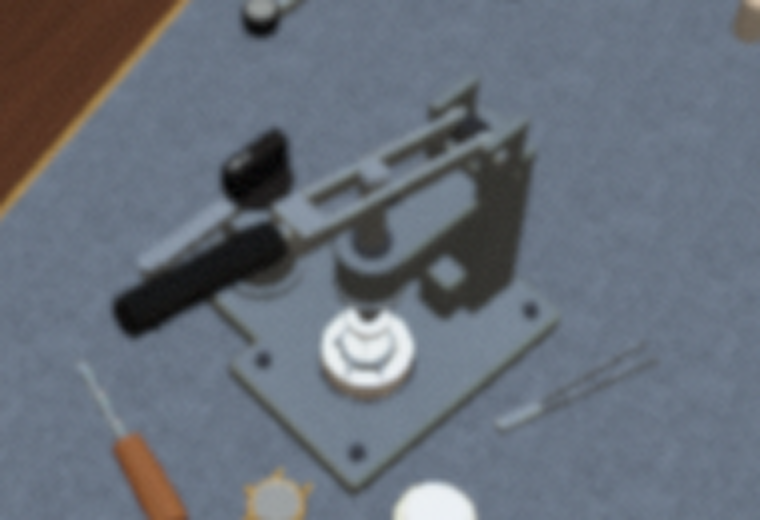

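The picture shows the knob up and turned, with the prop at (180,240) lying parallel to the lever and clear of the ram. Now the lever.

```bash
python3 - <<'E'
from h import *
for n in("side","top"):
    s=snapshot(n);X,u,v=cloud(s);O=np.array([.5643,.009]);a=np.radians(72.7);ex=np.array([np.cos(a),np.sin(a)]);ey=np.array([-ex[1],ex[0]])
    q=X[:,:2]-O;px=q@ex;py=q@ey
    for lo in(-.18,-.16,-.14,-.12,-.1):
        m=(px>lo)&(px<lo+.02)&(abs(py)<.03)&(X[:,2]>.23)&(X[:,2]<.32)
        if m.sum()>3:print(n,lo,m.sum(),"py",np.percentile(py[m],[2,98]).round(4),"ztop",np.percentile(X[m,2],97).round(3))
c=O-.133*ex;print(c)
plan([c[0],c[1],.3515],72.7,5)
E
```

```text
side -0.18 101 py [-0.0147  0.0083] ztop 0.296
side -0.16 96 py [-0.014  0.008] ztop 0.29
side -0.14 95 py [-0.0139  0.0093] ztop 0.285
side -0.12 87 py [-0.0136  0.008 ] ztop 0.28
side -0.1 86 py [-0.0143  0.0088] ztop 0.275
top -0.18 73 py [-0.0125  0.0123] ztop 0.297
top -0.16 68 py [-0.0122  0.0121] ztop 0.291
top -0.14 69 py [-0.0116  0.0121] ztop 0.287
top -0.12 67 py [-0.0125  0.0121] ztop 0.281
top -0.1 67 py [-0.0115  0.0122] ztop 0.276
[ 0.52474914 -0.11798319]
total local shift [-134.4  113.2   -1. ] rot [-0.1  0.   0.9]
[[-27, 23, 0], [-0.0, 0.0, 0.2]],
[[-27, 22, 0], [-0.0, 0.0, 0.2]],
[[-26, 23, -1], [-0.0, 0.0, 0.2]],
[[-27, 23, 0], [-0.0, 0.0, 0.2]],
[[-27, 23, 0], [-0.0, 0.0, 0.2]]
end [ 0.5245 -0.1183  0.3515] [-179.9    0.    72.6]
```

```bash
python3 -m jog '[[[-27,23,0],[0,0,0.2]],[[-27,22,0],[0,0,0.2]],[[-26,23,0],[0,0,0.2]],[[-27,23,0],[0,0,0.2]],[[-27,23,0],[0,0,0.1]],[[0,0,0],[0,0,0]],[[0,0,40],[0,0,0]],[[0,0,40],[0,0,0]],[[0,0,20],[0,0,0]],[[0,0,11],[0,0,0]],[[0,0,0],[0,0,0]]]' && python3 -m jog '[[[0,0,0],[0,0,0]],[[0,0,0],[0,0,0]],[[0,0,0],[0,0,0]],[[0,0,0],[0,0,0]],[[0,0,0],[0,0,0]],[[0,0,0],[0,0,0]],[[0,0,0],[0,0,0]]]' 1 40
```

```text
time: 15.0
ee_pos: [0.5245, -0.1177, 0.2407]
tcp_rot: [-3.14, -0.0, 1.269]
contact_force: [0.8, -0.3, 0.6]
finger_gap: 0.0855
time: 15.88
ee_pos: [0.5257, -0.1187, 0.2415]
tcp_rot: [3.14, 0.0, 1.269]
contact_force: [2.5, -0.8, 3.1]
finger_gap: 0.025
```

```bash
python3 -m jog '[[[-1,0,5],[0,0,0]],[[-1,0,10],[0,0,0]],[[-2,0,10],[0,0,0]],[[-1,0,10],[0,0,0]],[[-1,0,10],[0,0,0]],[[-1,0,5],[0,0,0]],[[0,0,0],[0,0,0]],[[0,0,0],[0,0,0]]]'; python3 -m jog '[[[0,0,5],[0,0,0]],[[0,0,5],[0,0,0]],[[0,0,4],[0,0,0]],[[0,0,0],[0,0,0]],[[0,0,0],[0,0,0]]]'
```

```text
time: 16.88
ee_pos: [0.5238, -0.1252, 0.1917]
tcp_rot: [3.14, -0.0, 1.269]
contact_force: [2.6, -1.3, 5.1]
finger_gap: 0.025
time: 17.5
ee_pos: [0.5237, -0.1254, 0.1781]
tcp_rot: [3.14, 0.0, 1.269]
contact_force: [3.7, -1.9, 7.1]
finger_gap: 0.0246
```

```bash
cat >> h.py <<'E'
def lever():
    out=[]
    for n in("side",):
        s=snapshot(n);X,u,v=cloud(s);O=np.array([.5643,.009]);a=np.radians(72.7);ex=np.array([np.cos(a),np.sin(a)]);ey=np.array([-ex[1],ex[0]])
        q=X[:,:2]-O;px=q@ex;py=q@ey
        m=(px>-.07)&(px<.05)&(abs(py)<.03)&(X[:,2]>.19)&(X[:,2]<.275)
        zs=[];xs=[]
        for lo in np.arange(-.07,.05,.01):
            k=m&(px>=lo)&(px<lo+.01)
            if k.sum()>5: zs.append(np.percentile(X[k,2],90));xs.append(lo+.005)
        p=np.polyfit(xs,zs,1);out.append((n,"tilt",round(float(-np.arctan(p[0])),3),np.round(np.column_stack([xs,zs]),3).tolist()))
        for nm in("sleeve_rim","pad_face","ram"):
            d=trace(nm,s)[:1]
            if d:
                r=d[0]["region"][v,u];out.append((nm,round(d[0]["score"],2),np.round(d[0]["rect"]).tolist(),np.percentile(X[r],[5,50,95],axis=0).round(3).tolist()))
    return s,out
E
python3 - <<'E'
from h import *
s,o=lever();[print(x) for x in o]
cv2.imwrite("pics/f.png",cv2.resize(s["img"][170:270,240:380],None,fx=5,fy=5,interpolation=2)[:,:,::-1])
E
```

```text
('side', 'tilt', -0.03, [[-0.065, 0.222], [-0.055, 0.221], [-0.045, 0.221], [-0.035, 0.221], [-0.025, 0.222], [-0.015, 0.221], [-0.005, 0.227], [0.005, 0.228], [0.015, 0.222], [0.025, 0.223], [0.035, 0.224], [0.045, 0.224]])
('sleeve_rim', 0.71, [165.0, 355.0, 140.0, 122.0], [[0.354, -0.569, 0.012], [0.451, -0.456, 0.015], [0.549, -0.329, 0.025]])
('pad_face', 0.55, [304.0, 234.0, 14.0, 6.0], [[0.557, -0.005, 0.055], [0.57, 0.003, 0.06], [0.579, 0.013, 0.065]])
('ram', 0.83, [301.0, 218.0, 19.0, 46.0], [[0.553, -0.011, 0.057], [0.569, 0.001, 0.106], [0.584, 0.014, 0.228]])
```

View pics/f.png

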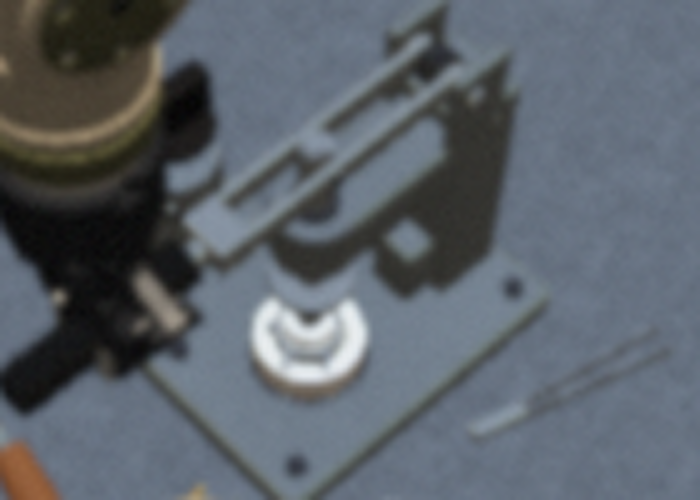

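The tilt of -0.03 puts the lever at about 0.28 rad, with the pad just reaching the glass at (310,325). About 18 mm more is needed; I'll go in steps.

```bash
python3 -m jog '[[[0,0,3],[0,0,0]],[[0,0,3],[0,0,0]],[[0,0,3],[0,0,0]],[[0,0,3],[0,0,0]],[[0,0,0],[0,0,0]],[[0,0,0],[0,0,0]]]'; python3 - <<'E'
from h import *
print(lever()[1][0][:3])
E
python3 -m jog '[[[0,0,3],[0,0,0]],[[0,0,3],[0,0,0]],[[0,0,0],[0,0,0]],[[0,0,0],[0,0,0]],[[0,0,0],[0,0,0]]]'; python3 - <<'E'
from h import *
s,o=lever();[print(x) for x in o]
cv2.imwrite("pics/g.png",cv2.resize(s["img"][190:260,260:360],None,fx=7,fy=7,interpolation=2)[:,:,::-1])
E
```

```text
time: 18.45
ee_pos: [0.5238, -0.125, 0.1667]
tcp_rot: [3.139, -0.0, 1.269]
contact_force: [2.0, 0.2, 10.4]
finger_gap: 0.0245
('side', 'tilt', -0.082)
time: 19.27
ee_pos: [0.524, -0.1247, 0.1609]
tcp_rot: [3.139, -0.001, 1.269]
contact_force: [1.2, 0.7, 11.4]
finger_gap: 0.0247
('side', 'tilt', -0.102, [[-0.065, 0.211], [-0.055, 0.211], [-0.045, 0.211], [-0.035, 0.212], [-0.025, 0.213], [-0.015, 0.213], [-0.005, 0.221], [0.005, 0.221], [0.015, 0.218], [0.025, 0.218], [0.035, 0.219], [0.045, 0.221]])
('sleeve_rim', 0.75, [304.0, 220.0, 13.0, 38.0], [[0.552, -0.011, 0.058], [0.57, 0.002, 0.101], [0.585, 0.017, 0.221]])
('pad_face', 0.44, [302.0, 239.0, 14.0, 6.0], [[0.562, -0.005, 0.056], [0.57, 0.0, 0.06], [0.577, 0.008, 0.062]])
('ram', 0.51, [303.0, 218.0, 20.0, 45.0], [[0.552, -0.011, 0.058], [0.569, 0.002, 0.101], [0.585, 0.017, 0.221]])
```

View pics/g.png

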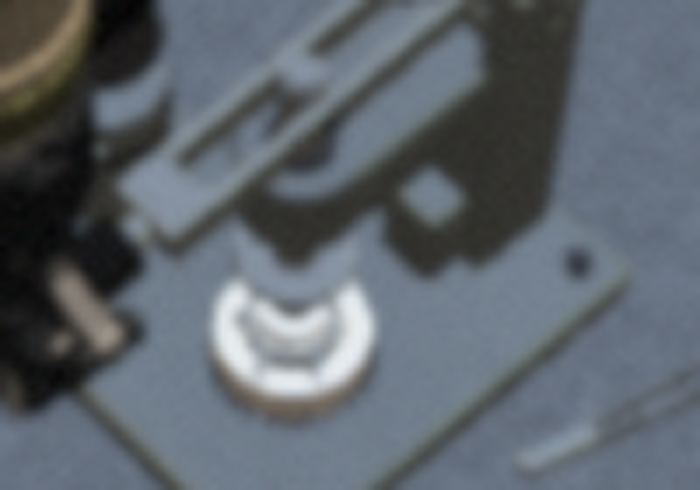

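```bash
python3 -m jog '[[[0,0,0],[0,0,0]],[[0,0,0],[0,0,0]],[[0,0,0],[0,0,0]],[[0,0,0],[0,0,0]],[[0,0,0],[0,0,0]],[[0,0,0],[0,0,0]]]'; python3 -c "
from h import *
print(lever()[1][0][:3]);finish_job()"
```

```text
time: 20.23
ee_pos: [0.524, -0.1248, 0.1609]
tcp_rot: [3.139, -0.001, 1.269]
contact_force: [0.9, 1.0, 11.1]
finger_gap: 0.0247
('side', 'tilt', -0.1)
the job is handed in; nothing more can be done
```

I freed the ram, brought the press lever down until the pad's plunger was about half in on the glass, and handed the job in at about 20 s with the lever still gripped.

**Lock:** I pushed the knob onto its stop, turned it clockwise about 1.55 rad and let it up. The camera then showed the flange at z 127 mm (knob up), the wing turned 90° and the prop clear of the ram. I didn't measure the knob again after moving to the lever.

**Lever:** The last checks agreed that the plunger is about half in:

| Check | Measured | Expected at half |
|---|---|---|
| Sleeve travel down | 80 mm | 80 mm |
| Lever angle from camera | about 0.35 rad | 0.359 rad |
| Vertical force on the tool (about 1 N of it grip bias) | about 11 N | 10 N |

The arm was holding still at the end. I couldn't make out the plunger's groove at the camera's resolution, so I didn't check it directly. I didn't measure the watch's position in the nest or re-check the other things on the counter. The last side views showed the watch in its nest under the pad and nothing obviously moved.

**Disagreement:** The reported tool height read about 35 mm lower than the cameras showed. My first try at the knob therefore closed on air above it, with no contact. I used the camera heights after that.

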